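Close the preserving jar with its disk and screw ring

TASK

Close the preserving jar that stands in the wooden holder: first seat the sealing disk in its mouth, knob up, then put the screw ring down over the disk with its ears crosswise to the two marks on the jar's shoulder, and turn it clockwise (seen from above) until it stops, with the ears over the marks. Leave the things round about where they stand, and let go of the closed jar.

Things in the scene. Friction and masses are not known exactly. Their poses are not given: they have to be found in the camera images.
- jar: White stoneware preserving jar, fixed in a wooden holder (100 mm across, 22 mm high) that does not move. Origin: centre of the holder's underside; z up. Rim 100 mm above the worktop. Neck 46 mm across, 23 mm high; below it a shoulder widens to the body, 76 mm across. Two raised marks (12 x 5 mm) lie on the shoulder at the jar's +x and -x sides. Same after half a turn.
- jar_mouth (a point): Centre of the jar's mouth, at rim height; axes as the jar's. The mouth is a round hole of 37 mm with a flat rim 4.5 mm wide. The seated disk's origin is 5 mm below this point; the ring's origin, once it lies on the seated disk, 14 mm below.
- jar_lug (a point): Thread lug on the neck at the jar's +x side, 6 mm under the rim; a twin is at -x. Stands out to 27.2 mm radius. Seen from above, counterclockwise from the jar's x axis, it covers -25 to +20 deg; its top is 4 mm, its underside 7 to 9 mm under the rim, the part from -25 to -15 deg reaches 13 mm down as the end stop.
- disk: Dark steel sealing disk, round, 60 g, standing on its plug, knob up. Origin: centre of its underside; z up. From below: tapered plug 5 mm high (28 mm across at the bottom, 34 mm at the top) that drops into the mouth; flange 45 mm across, 5 to 9 mm high up, that rests on the rim; round knob 15 mm across, 9 to 25 mm high up, to hold it by.
- ring: Dark steel screw ring, 70 g, 63 mm across, 21 mm high, right way up. Origin: centre of its open underside; z up. Inside radius 28.8 mm; top flange (18 to 21 mm high up) with a 30 mm hole that the disk's knob passes. Two ribbed flats at +y and -y, 26 mm wide, 2 to 19 mm high up, 66 to 67 mm apart, are for gripping. Same after half a turn.
- ring_lug (a point): The ring's lug at its +x side, inside the lower edge; a twin is at -x: 0 to 4 mm high up, 30 deg wide, reaching in to 24.6 mm radius. Outside over each is a small ear (73 mm over both). The ring passes down over the jar's lugs when its x axis stands 35 to 140 deg (65 to 90 is good) counterclockwise, seen from above, from the jar's x axis.
- salt_cellar: Round wooden salt cellar, 91 mm across, 66 mm high, behind the work; bystander. Origin: centre of its underside.
- timer: White kitchen timer, 67 mm across, 48 mm high, behind the work; bystander. Origin: centre of its underside.
- mug: Plain mug, 94 mm high, at the back; bystander. Origin: its underside.
- tumbler: Clear tumbler, 80 mm across, 91 mm high, at the back right; bystander. Origin: centre of its underside.
- ring_flat (a point): Middle of the ring's +y grip flat, 33 mm from its axis, 10 mm up. Once down on the disk, the ring is turned clockwise from above at that same height: its lugs run under the jar's lugs to the end stops, where the ring's x axis lies along the jar's. It turns freely with light friction and stays where it is left.
Things that resemble listed ones, but are neither listed nor needed, are in the scene too. What is shaped like the disk but green or turquoise is not meant.

How it is judged:
By the outcome, as a careful person would: the job done as asked, in the order asked, and still so for the second after the job is handed in, with the robot touching nothing.
It also fails if it takes over 72 s, if anything falls off the work surface, if the arm or the gripper's body presses on something with over 40 N, if the wrist force passes 120 N, or if a joint passes its speed limit or range.

ROBOT

A 6-joint arm with a two-finger parallel gripper is mounted at the origin on a cart in front of the work surface, level with it; the furniture and walls round the work are solid. World frame = base frame: x ahead of the robot, y to its left, z up, the work surface at z = 0. Lengths are in m, angles in rad, forces in N, time in s.
With the tool pointing down it reaches from about 0.3 to 0.775 m from the base axis. Payload 14.6 kg.
Tool frame: the origin (TCP) lies at the very end of the fingers, on their centre line; the grasp point (between the pads) lies 19 mm behind it; z points along the fingers, y is the line along which they close (so a half turn about z gives the same grasp; the last joint's range is limited). The gripper opens to 94 mm and grips with 3 to 60 N. Pads are 16 mm wide; open, the fingers measure 119 mm over their backs; the gripper's body (75 mm by 177 mm) begins 78 mm behind the grasp point.
Start: joints at [1.154, 0.3, 1.521, -0, 1.321, -0.067], TCP at [0.188, 0.517, 0.205] pointing down, gripper open.
Joint ranges: [-3.03, 3.03], [-0.79, 2.21], [0.23, 2.52], [-1.04, 4.18], [0, 3.07], [-2.55, 2.55]. Speed limits (rad/s): [2.22, 2.22, 2.57, 3.14, 3.14, 3.14].

INTERFACE

Orientations are given as [roll, pitch, yaw] about the fixed x, y, z axes, in that order (R = Rz(yaw) Ry(pitch) Rx(roll)).
In Python, from station import ctrl gives the robot as it stands.
- The arm moves only by the shell command python3 -m pendant 'ROWS' [OPENING] [FORCE]. ROWS is JSON, a list of rows, each a list of 2 entries, a list of its own where there are three numbers: the shift along the world's x, y, z in cm, then the turn about the world's z in rad. A call has 1 to 20 rows; each row shifts and turns the commanded pose from where the row before left it; what a row does not reach is not made up. A row lasts 1/12 s, in which the tool goes at most 41.7 mm and 7.16 degrees, less where a joint would pass 70% of its speed; a pose out of reach is approached as far as the arm can. A call is refused whole if a number of a shift passes 4.17 or a number of a turn 0.125, either way. A call with a gripper value outside its range is refused whole. OPENING is the opening, from 0 (shut) to 1 (fully open), set as the call begins (- or left out, the last holds). The fingers move at their own pace and stop on an object; FORCE is the grip in N (left out, the last holds). Time passes only in rows, so rows that do not move let the fingers close. It gives the time, the measured TCP pose, the force, the opening and the grip force at its end, in the units of the state.
- ctrl.get_obs(): the state, without advancing time (a new reading comes with each control period).
- ctrl.camera(name): name is "scene" or "top" or "wrist"; returns a dict with "color" (480x640x3 uint8, red, green, blue), "intrinsics" (3x3 intrinsics, pixels), "k1" (the pictures are not rectified: a ray, as slopes to the right and down, at radius r is drawn at 1 + k1 r^2 times it, then the intrinsics apply), "camera_from_world" (4x4, takes a point from world to camera coordinates). Camera axes: x right, y down, z forward; pixel columns grow to the right and rows downward; lengths in m; the calibration is good to about 2 mm. A picture is of the moment at which its call begins. There is no depth.
- ctrl.hand_in(): hands the job in; it is judged then, once.
The state is a dict: "time_s": time; "qpos": joint angles; "joint_vel": joint speeds; "tau": joint torques, N m; "ee_pos": TCP position; "eef_rot": TCP orientation; "force": force on the tool from outside, world axes, zero at the start; "moment": the same for the moment, N m; "grip_width": finger opening in m; "grip_force": force on a finger pad.
Only numpy, scipy, OpenCV 4.12 (cv2) and the standard library are available. Lean on these libraries where they do the work, as an engineer would, in place of code of your own. Each camera call takes 0.05 s, during which the arm holds its last target. There are 200 camera calls.

## Working session

There is one attempt and no reset: what is moved stays moved. The work goes in short steps, Python scripts to look and compute and a shell command to move; the robot and the scene stay as the last step left them, time stands still between calls to the robot, and variables do not carry over. Pictures are saved under pics/ and viewed, at most 10 in all, crops included, and the job is handed in when it is done.

```bash
ls; mkdir -p pics
cat > h.py <<'E'
import numpy as np,cv2,json
from station import ctrl
def snap(name,tag):
    c=ctrl.camera(name); cv2.imwrite(f'pics/{tag}.png',c['color'][:,:,::-1])
    np.savez(f'pics/{tag}.npz',K=c['intrinsics'],k1=c['k1'],T=c['camera_from_world']); return c
def ray(tag,u,v):
    d=np.load(f'pics/{tag}.npz');K,T,k1=d['K'],d['T'],float(d['k1'])
    p=cv2.undistortPoints(np.array([[[u,v]]],float),np.array(K,float),np.array([k1,0,0,0.]),).ravel()
    R=T[:3,:3];o=-R.T@T[:3,3];r=R.T@np.array([p[0],p[1],1]);return o,r/np.linalg.norm(r)
def atz(tag,u,v,z):
    o,r=ray(tag,u,v);return o+r*(z-o[2])/r[2]
def tri(*obs):
    A=np.zeros((3,3));b=np.zeros(3);L=[]
    for t,u,v in obs:
        o,r=ray(t,u,v);P=np.eye(3)-np.outer(r,r);A+=P;b+=P@o;L.append((P,o))
    x=np.linalg.solve(A,b);return x,[np.linalg.norm(P@(x-o))*1000 for P,o in L]
def proj(tag,X):
    d=np.load(f'pics/{tag}.npz');T=d['T']
    return cv2.projectPoints(np.atleast_2d(np.array(X,float)),cv2.Rodrigues(T[:3,:3])[0],T[:3,3],np.array(d['K'],float),np.array([float(d['k1']),0,0,0]))[0].reshape(-1,2)
E
python3 - <<'E'
from h import *
for n in('top','scene'): 
    c=snap(n,n+'0'); T=np.array(c['camera_from_world']);print(n,-T[:3,:3].T@T[:3,3],c['k1'])
o=ctrl.get_obs();print(o['time_s'],o['ee_pos'],o['eef_rot'],o['grip_width'])
E
```

```text
pics
top [0.47313472 0.03161675 1.23193584] -0.14010106640936373
scene [ 0.21238583 -0.69960579  0.68759483] -0.08681668180399689
0.1 [0.18841897 0.51645973 0.20495213] [-3.14052994e+00 -6.70572791e-05  2.79174809e+00] 0.09362188093519383
```

View pics/top0.png

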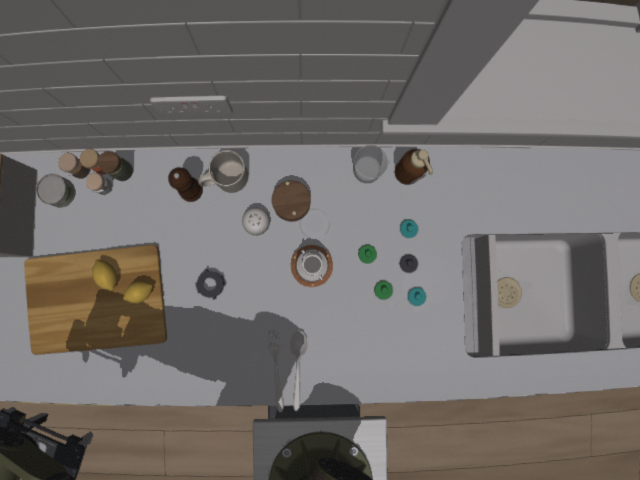

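View pics/scene0.png

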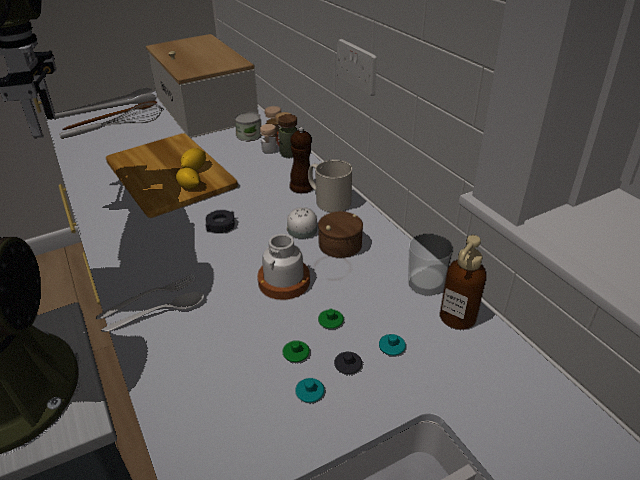

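The top view shows the ring at about (210,284), the jar at (312,264) and the dark disk at (408,263) among coloured decoys. In the scene view they are at (220,221), (282,265) and (348,362). I'll enlarge these six areas.

Run:
```python
from h import *
t=cv2.imread('pics/top0.png');s=cv2.imread('pics/scene0.png')
def cr(i,u,v,w): return cv2.convertScaleAbs(cv2.resize(i[v-w:v+w,u-w:u+w],(266,266),interpolation=cv2.INTER_CUBIC),alpha=1.6,beta=25)
a=np.hstack([cr(t,210,284,19),cr(t,312,264,24),cr(t,408,263,19)])
b=np.hstack([cr(s,220,221,19),cr(s,284,265,38),cr(s,348,362,19)])
cv2.imwrite('pics/m1.png',np.vstack([a,b]))
```

```text
(no output)
```

View pics/m1.png

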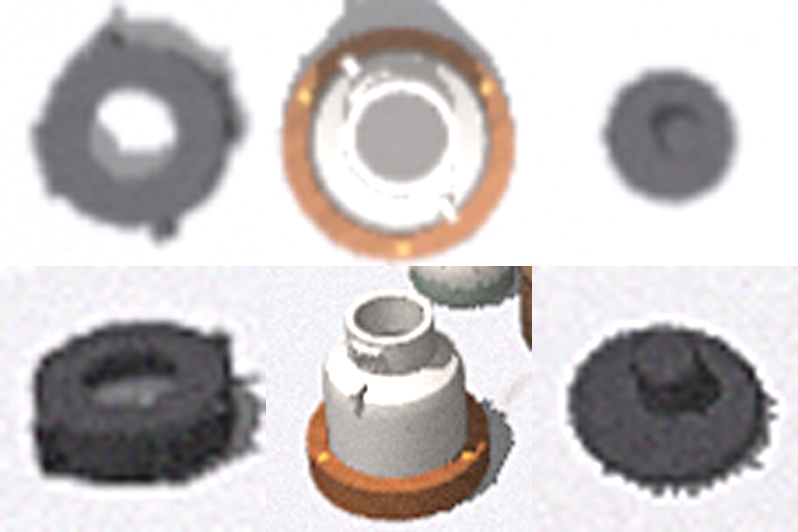

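Run:
```python
from h import *
np.set_printoptions(precision=4,suppress=True)
print('ring',tri(('top0',210,283.5),('scene0',219.9,217.4)))
print('mouth',tri(('top0',312.5,264.7),('scene0',281.4,240.4)))
print('flange',tri(('top0',408.9,263.3),('scene0',348,363)))
print('knob',tri(('top0',410.2,262.5),('scene0',348.6,354)))
p,q=atz('top0',207.7,269.3,.003),atz('top0',214.7,298.2,.003);d=p-q;print('ears',(p+q)/2,np.linalg.norm(d),np.degrees(np.arctan2(d[1],d[0])))
p,q=atz('top0',303.2,252.3,.077),atz('top0',321.2,278.3,.077);d=p-q;print('marks',(p+q)/2,np.linalg.norm(d),np.degrees(np.arctan2(d[1],d[0])))
for n,u,v,z in(('ring',210,283.5,.021),('mouth',312.5,264.7,.1),('flange',408.9,263.3,.009)):print(n,atz('top0',u,v,z))
```

```text
ring (array([0.4767, 0.2514, 0.022 ]), [np.float64(0.27905198406714193), np.float64(0.2790519840671349)])
mouth (array([0.5156, 0.011 , 0.1028]), [np.float64(0.46790480242462695), np.float64(0.4679048024244069)])
flange (array([ 0.518 , -0.2227,  0.0072]), [np.float64(0.4614416960281917), np.float64(0.46144169602828183)])
knob (array([ 0.5192, -0.2217,  0.0276]), [np.float64(0.39945873497122947), np.float64(0.3994587349712723)])
ears [0.4764 0.252  0.003 ] 0.07102600581679248 13.679830542391334
marks [0.5148 0.0114 0.077 ] 0.0711187527709897 33.8908858162577
ring [0.4769 0.2515 0.021 ]
mouth [0.5153 0.0111 0.1   ]
flange [ 0.5184 -0.2225  0.009 ]
```

Both views agree: the ring is at (0.477, 0.2515) with its x axis at 13.7°, the mouth at (0.5155, 0.011), the jar's x axis at about 34°, and the disk at (0.518, -0.2225). The heights match the text, so I'll move above the disk.

```bash
python3 -m pendant '[[[1.65,-3.6,0],0],[[1.65,-3.6,0],0],[[1.65,-3.6,0],0],[[1.65,-3.6,0],0],[[1.65,-3.6,0],0],[[1.65,-3.6,0],0],[[1.65,-3.6,0],0],[[1.65,-3.6,0],0],[[1.65,-3.6,0],0],[[1.65,-3.6,0],0],[[1.65,-3.6,0],0],[[1.65,-3.6,0],0],[[1.65,-3.6,0],0],[[1.65,-3.6,0],0],[[1.65,-3.6,0],0],[[1.65,-3.6,0],0],[[1.65,-3.6,0],0],[[1.65,-3.6,0],0],[[1.65,-3.6,0],0],[[0,0,0],0]]' 0.45 20
python3 -m pendant '[[[1.0,-2.6,-1.5],0],[[0.6,-2.6,-2.5],0],[[0,0,-2.5],0],[[0,0,-2.5],0],[[0,0,0],0],[[0,0,0],0]]'
python3 - <<'E'
from h import *
c=snap('wrist','w1');T=np.array(c['camera_from_world']);print(-T[:3,:3].T@T[:3,3],T[:3,:3])
o=ctrl.get_obs();print(o['time_s'],o['ee_pos'],o['eef_rot'],o['qpos'])
print(proj('w1',[[.518,-.2225,.009],[.518,-.2225,.025]]))
E
```

```text
time_s: 1.77
ee_pos: [0.5031, -0.1722, 0.2043]
eef_rot: [-3.141, -0.001, 2.788]
force: [-0.1, -0.9, -0.4]
grip_width: 0.0423
grip_force: 0.0
time_s: 2.27
ee_pos: [0.5176, -0.2189, 0.115]
eef_rot: [3.141, -0.002, 2.792]
force: [0.0, -0.6, 0.2]
grip_width: 0.042
grip_force: 0.0
[ 0.45254029 -0.19528408  0.29551402] [[ 3.42440905e-01  9.39539145e-01  6.48756000e-04]
 [ 9.12852298e-01 -3.32877397e-01  2.36417681e-01]
 [ 2.22339622e-01 -8.03668664e-02 -9.71651305e-01]]
2.3167 [ 0.51826218 -0.2191762   0.11649331] [-3.14149991e+00  4.26054564e-04  2.79212929e+00] [-4.65164230e-01  4.14614670e-01  1.58260204e+00 -4.71710738e-05
  1.14394203e+00 -1.68647765e+00]
[[317.62057297 246.1768431 ]
 [317.42242782 250.7720752 ]]
```

View pics/w1.png

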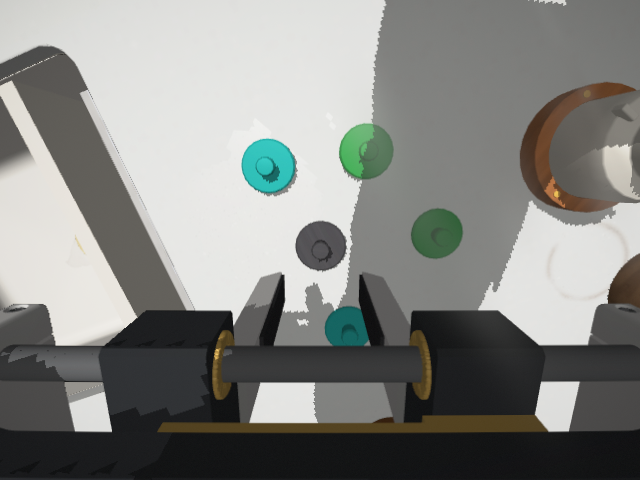

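The disk's flange centre is at (320,245), within 3 px of the prediction, and the knob lies between the fingers. Descend and grasp.

```bash
python3 -m pendant '[[[0.05,-0.1,-2.5],0],[[0,0,-2.5],0],[[0,0,-2],0],[[0,0,-1.5],0],[[0,0,-1],0],[[0,0,-0.5],0],[[0,0,-0.3],0],[[0,0,0],0],[[0,0,0],0]]'
python3 -m pendant '[[[0,0,0],0],[[0,0,0],0],[[0,0,0],0],[[0,0,0],0],[[0,0,0],0],[[0,0,0],0],[[0,0,0],0],[[0,0,0],0]]' 0 25
```

```text
time_s: 3.07
ee_pos: [0.5191, -0.2205, 0.0135]
eef_rot: [-3.141, 0.002, 2.792]
force: [-0.2, 0.0, 0.5]
grip_width: 0.0426
grip_force: 0.0
time_s: 3.73
ee_pos: [0.5186, -0.2203, 0.0126]
eef_rot: [-3.142, 0.0, 2.792]
force: [0.7, 0.7, 2.0]
grip_width: 0.0142
grip_force: 25.0
```

```bash
python3 -m pendant '[[[0,0,1],0],[[0,0,2.5],0],[[0,0,4],0],[[0,0,4],0],[[0,0,3.5],0],[[0,2,0],0],[[0,4,0],0],[[0,4,0],0],[[0,4,0],0],[[0,2,0],0],[[0,0,0],0],[[0,0,0],0],[[0,0,0],0]]'
python3 - <<'E'
from h import *
c=snap('wrist','w2');o=ctrl.get_obs();print(o['time_s'],o['ee_pos'],o['eef_rot'],o['grip_width'])
print(proj('w2',[[.5155,.011,.1],o['ee_pos']]))
E
```

```text
time_s: 4.82
ee_pos: [0.5185, -0.0609, 0.1628]
eef_rot: [-3.141, 0.0, 2.792]
force: [-0.9, -0.1, -0.0]
grip_width: 0.0145
grip_force: 25.0
4.8667 [ 0.51846671 -0.06122465  0.16262878] [-3.14142564e+00  7.09149468e-05  2.79091353e+00] 0.013965318055082701
[[411.6472269  221.67186372]
 [320.75692189 287.77569681]]
```

View pics/w2.png

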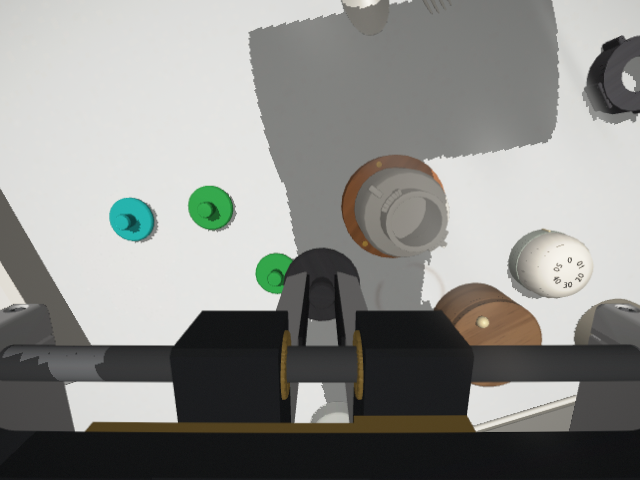

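The mouth is at about (413,220), within 2 px of the prediction, and the disk hangs level in the fingers. Go over the mouth and lower it.

```bash
python3 -m pendant '[[[-0.15,1.5,0],0],[[-0.2,2.8,0],0],[[0,2,0],0],[[0,1,0],0],[[0,0,0],0],[[0,0,-1.5],0],[[0,0,-1.5],0],[[0,0,-1],0],[[0,0,-0.5],0],[[0,0,-0.3],0],[[0,0,-0.2],0],[[0,0,0],0],[[0,0,0],0]]'
python3 -m pendant '[[[0,0,-0.1],0],[[0,0,-0.1],0],[[0,0,-0.1],0],[[0,0,0],0],[[0,0,0],0]]'
```

```text
time_s: 5.95
ee_pos: [0.5152, 0.0125, 0.1129]
eef_rot: [3.141, 0.001, 2.792]
force: [-0.1, -0.6, -0.3]
grip_width: 0.0139
grip_force: 25.0
time_s: 6.37
ee_pos: [0.515, 0.0127, 0.1095]
eef_rot: [-3.142, -0.0, 2.792]
force: [-0.9, 0.3, -1.3]
grip_width: 0.014
grip_force: 25.0
```

```bash
python3 -m pendant '[[[0,0,-0.1],0],[[0,0,-0.1],0],[[0,0,0],0],[[0,0,0],0],[[0,0,0],0]]'
python3 -m pendant '[[[0,0,0],0],[[0,0,0],0],[[0,0,0],0],[[0,0,0],0],[[0,0,0],0],[[0,0,0],0]]' 0.4
python3 -m pendant '[[[0,0,1],0],[[0,0,3],0],[[0,0,4],0],[[-3,1,0],0],[[-3.5,1,0],0],[[0,0,0],0],[[0,0,0],0]]'
python3 - <<'E'
from h import *
c=snap('wrist','w3');t=snap('top','t3');s=snap('scene','s3');o=ctrl.get_obs();print(o['time_s'],o['ee_pos'],o['eef_rot'],o['grip_width'])
for g in('w3','t3','s3'):print(proj(g,[.515,.012,.105])[0],end='')
def cr(i,p,w): p=np.round(p).astype(int);return cv2.resize(i[max(p[1]-w,0):p[1]+w,max(p[0]-w,0):p[0]+w],(400,400),interpolation=cv2.INTER_CUBIC)
cv2.imwrite('pics/m3.png',cv2.convertScaleAbs(np.hstack([cr(cv2.imread('pics/w3.png'),proj('w3',[.515,.012,.105])[0],80),cr(cv2.imread('pics/s3.png'),proj('s3',[.515,.012,.105])[0],30)]),alpha=1.6,beta=20))
E
```

```text
time_s: 6.78
ee_pos: [0.5151, 0.0127, 0.1076]
eef_rot: [3.141, 0.0, 2.792]
force: [-0.7, 0.8, 2.3]
grip_width: 0.0137
grip_force: 25.0
time_s: 7.28
ee_pos: [0.515, 0.0127, 0.1074]
eef_rot: [-3.142, -0.0, 2.792]
force: [0.1, 0.4, 0.5]
grip_width: 0.038
grip_force: 0.0
time_s: 7.87
ee_pos: [0.4494, 0.033, 0.1886]
eef_rot: [3.141, 0.002, 2.793]
force: [-0.0, 1.3, 0.4]
grip_width: 0.038
grip_force: 0.0
8.0167 [0.45077532 0.0325075  0.18788567] [3.14134880e+00 7.08819682e-04 2.79161695e+00] 0.037943698284842564
[324.37876598 327.27670171][312.13462803 264.74012935][280.53259552 239.24677749]
```

View pics/m3.png

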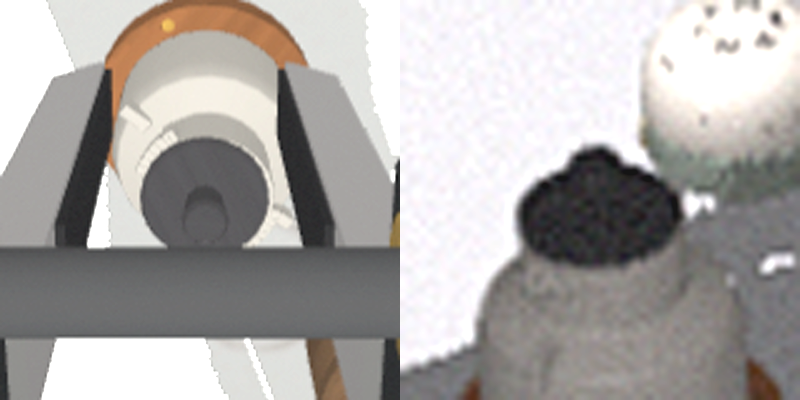

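The disk sits level and central on the rim (flange centre about (326,325) in the wrist image), and both marks are visible. I'll refine the jar's angle from the marks and move to the ring.

```bash
python3 - <<'E'
from h import *
f=lambda a,b:(324-80+a/2.5,327-80+b/2.5)
for z in(.074,.077):
  p,q=atz('w3',*f(133,117),z),atz('w3',*f(283,213),z);d=p-q;print((p+q)/2,np.linalg.norm(d),np.degrees(np.arctan2(d[1],d[0])))
print('disk',atz('w3',*f(206,196),.109), 'knob',atz('w3',*f(205,220),.125))
E
python3 -m pendant '[[[0.3,2,0],0.118],[[0.3,2,0],0.118],[[0.3,2,0],0.118],[[0.3,2,0],0.118],[[0.3,2,0],0.118],[[0.3,2,-1],0],[[0,2,-2],0],[[0,2,-2],0],[[0,0,-1],0],[[0,0,0],0],[[0,0,0],0],[[0,0,0],0]]' 1
python3 - <<'E'
from h import *
c=snap('wrist','w4');o=ctrl.get_obs();print(o['time_s'],o['ee_pos'],o['eef_rot'],o['grip_width'],o['qpos'])
print(proj('w4',[[.477,.2515,.021],[.477,.2515,0]]))
E
```

```text
[0.51769429 0.01468147 0.074     ] 0.07007066262813223 -144.73133902037182
[0.51633088 0.01510974 0.077     ] 0.06935773371051002 -144.73133902037185
disk [0.51194746 0.01489199 0.109     ] knob [0.51192062 0.0142984  0.125     ]
time_s: 9.02
ee_pos: [0.4688, 0.192, 0.1284]
eef_rot: [-3.142, 0.001, -2.902]
force: [0.1, 0.6, -0.1]
grip_width: 0.0942
grip_force: 0.0
9.0667 [0.46876554 0.19205885 0.12853193] [ 3.14151692e+00  1.59066444e-03 -2.90246102e+00] 0.0942584385909248 [ 3.16564506e-01  2.82904593e-01  1.73243678e+00 -5.26955660e-05
  1.12465952e+00 -1.49334082e+00]
[[382.91159741 267.27085624]
 [379.00813671 260.61768363]]
```

View pics/w4.png

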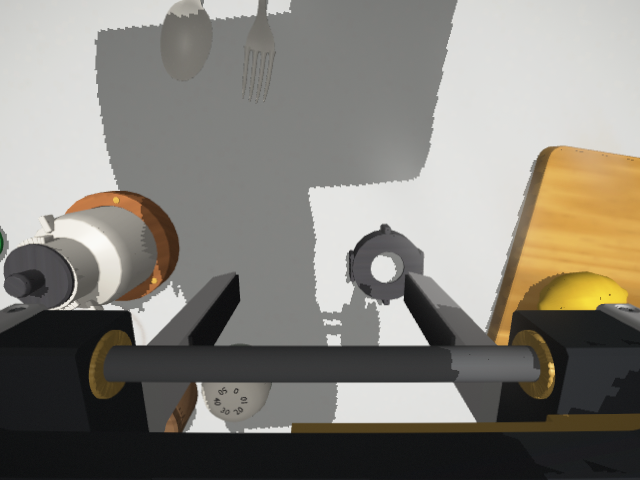

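The ring's hole centre is at (386,265), about 3 px right of the prediction, and the yaw is square to its flats. I'll correct by about 2 mm, descend and grip.

```bash
python3 -m pendant '[[[0.3,2.1,0],0],[[0.37,2.5,0],0],[[0,1.5,-1],0],[[0,0,-3],0],[[0,0,-3],0],[[0,0,-2],0],[[0,0,-1.5],0],[[0,0,-1],0],[[0,0,-0.6],0],[[0,0,-0.3],0],[[0,0,0],0],[[0,0,0],0]]'
python3 -m pendant '[[[0,0,0],0],[[0,0,0],0],[[0,0,0],0],[[0,0,0],0],[[0,0,0],0],[[0,0,0],0],[[0,0,0],0],[[0,0,0],0]]' 0.5 15
```

```text
time_s: 10.07
ee_pos: [0.4752, 0.2538, 0.0043]
eef_rot: [3.141, 0.001, -2.902]
force: [0.3, -0.0, -0.6]
grip_width: 0.0938
grip_force: 0.0
time_s: 10.73
ee_pos: [0.4748, 0.2538, 0.0036]
eef_rot: [3.142, 0.0, -2.901]
force: [-1.0, -1.0, 3.7]
grip_width: 0.0659
grip_force: 14.9
```

```bash
python3 -m pendant '[[[0,0,1],0],[[0,0,3],0],[[0,0,4],0],[[0,0,4],0],[[0,0,4],0],[[0.5,-2.5,0],-0.122],[[0.5,-2.5,0],-0.122],[[0.5,-2.5,0],-0.122],[[0.5,-2.5,0],-0.122],[[0.5,-2.5,0],-0.122],[[0.5,-2.5,0],-0.122],[[0.5,-2.5,0],-0.122],[[0.5,-2.5,0],-0.122],[[0.5,-2.5,0],-0.122],[[0.5,-2.5,0],-0.122],[[0.5,-2.5,0],-0.122],[[0.5,-2.5,0],-0.118],[[0.4,-1,0],0],[[0,0,0],0],[[0,0,0],0]]'
python3 - <<'E'
from h import *
c=snap('wrist','w5');t=snap('top','t5');o=ctrl.get_obs();print(o['time_s'],o['ee_pos'],o['eef_rot'],o['grip_width'],o['qpos'][5])
print(proj('w5',[[.515,.012,.109],[.515,.012,.125],o['ee_pos'],np.array(o['ee_pos'])+[0,0,.017]]))
E
```

```text
time_s: 12.4
ee_pos: [0.5386, -0.056, 0.1636]
eef_rot: [-3.141, -0.0, 1.924]
force: [0.4, 0.4, -0.1]
grip_width: 0.0657
grip_force: 14.9
12.5 [ 0.53849881 -0.05525625  0.16356301] [-3.14153258e+00 -2.05648127e-04  1.92473468e+00] 0.06635703211298936 -0.5239828177199541
[[324.20973414 158.88450691]
 [324.40940369 158.58666409]
 [322.55143516 286.22027932]
 [322.65179611 297.85186601]]
```

View pics/w5.png

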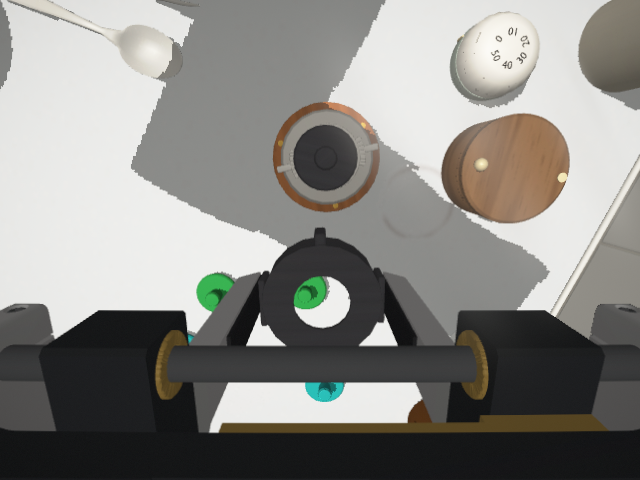

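The disk and knob centre is at (326,157), the marks at (284,169) and (370,147), the ring's hole centre at about (322,299) and the ear at (320,236). I'll measure these by contour fitting.

Run:
```python
from h import *
im=cv2.imread('pics/w5.png');g=im.max(axis=2)
print('val',g[157,326],g[157,300],g[157,290],g[260,290],g[157,284])
for th in(55,65,75):
  m=(g<th).astype(np.uint8)
  r=np.zeros_like(m);r[110:205,280:375]=m[110:205,280:375]
  cs,_=cv2.findContours(r,0,1)
  for c in cs:
    if cv2.contourArea(c)>1000:e=cv2.fitEllipse(cv2.convexHull(c));print('disk',th,e)
  r=np.zeros_like(m);r[262:338,285:360]=(1-m)[262:338,285:360]
  cs,_=cv2.findContours(r,0,1)
  for c in cs:
    if cv2.contourArea(c)>600:print('hole',th,cv2.fitEllipse(cv2.convexHull(c)),cv2.boundingRect(c))
e0=np.array([.5385,-.0555,.1636])
# brown holder & marks
hsv=cv2.cvtColor(im,cv2.COLOR_BGR2HSV);b=((hsv[...,1]>110)&(hsv[...,0]<20)).astype(np.uint8);r=np.zeros_like(b);r[90:225,260:395]=b[90:225,260:395]
c=max(cv2.findContours(r,0,1)[0],key=cv2.contourArea);e=cv2.fitEllipse(cv2.convexHull(c));print('holder',e,atz('w5',*e[0],.022))
gray=im[150:178,272:300].max(2);print(gray[::2,::2]);gray=im[135:160,355:385].max(2);print(gray[::2,::2])
```

```text
val 56 55 155 53 146
disk 55 ((324.5668029785156, 157.4066162109375), (62.19937515258789, 64.37887573242188), 173.85711669921875)
hole 55 ((321.3174133300781, 301.5098876953125), (52.95479202270508, 57.71266174316406), 91.15308380126953) (293, 276, 58, 53)
disk 65 ((324.590087890625, 157.46058654785156), (62.58816909790039, 64.81869506835938), 174.81515502929688)
hole 65 ((321.4376220703125, 301.55059814453125), (52.80086898803711, 57.177528381347656), 85.62387084960938) (293, 276, 58, 53)
disk 75 ((324.6802978515625, 157.54075622558594), (62.834957122802734, 65.27843475341797), 172.0626220703125)
hole 75 ((321.51007080078125, 301.4848937988281), (52.588134765625, 56.96417236328125), 89.43669891357422) (293, 276, 58, 53)
holder ((325.26190185546875, 156.62518310546875), (104.73381042480469, 108.94469451904297), 176.24485778808594) [0.51550769 0.01542482 0.022     ]
[[139 111 115 121 121 113 147 146 145 142 149  61  52  51]
 [140 115 118 120 121 113 147 145 145 144 145  47  52  53]
 [139 115 119 120 120 114 147 146 144 156 158  47  53  54]
 [139 112 118 120 121 114 146 145 145 136 143
[... 724 characters left out ...]
0 231]
 [142 164 162 155 156 157 150 134 135 136 137 150 166 231 231]
 [160 158 149 158 155 156 155 136 135 135 136 145 158 171 219]
 [160 149 162 159 152 155 155 137 133 144 148 149 157 158 177]
 [133 157 152 155 148 154 152 163 165 168 169 157 156 157 157]
 [ 90 159 163 161 159 165 165 165 164 164 166 161 147 155 156]
 [ 77 158 153 150 150 159 160 160 157 155 145 141 141 155 155]
 [ 74 150 152 163 162 140 142 145 127 131 131 131 145 154 155]
 [ 74 130 154 155 153 149 151 150 129 129 130 130 141 153 154]
 [ 72 119 154 161 160 152 151 151 128 129 130 129 138 153 154]
 [ 73 101 152 157 159 146 150 150 128 127 127 128 135 152 153]
 [ 70 108 152 151 148 132 149 149 129 125 127 126 133 151 152]]
```

Run:
```python
from h import *
from scipy.optimize import least_squares
np.set_printoptions(precision=4,suppress=True)
tcp=np.array([.5385,-.0555,.1636]);y=1.9235;a=np.array([np.cos(y),np.sin(y),0]);r=np.array([np.sin(y),-np.cos(y),0])
print('disk',atz('w5',324.6,157.45,.109),'knob',atz('w5',326,157,.125),'holder',atz('w5',325.26,156.6,.022),'marks',atz('w5',327,158,.077))
Z=lambda z:np.array([0,0,z])
P=lambda dr,da:np.concatenate([proj('w5',tcp+dr*r+da*a+Z(.017)+.015*a)[0][1:],proj('w5',tcp+dr*r+da*a+Z(.014)-.015*a)[0][1:],[proj('w5',tcp+dr*r+da*a+Z(.0165))[0][0]]])
print(P(0,0))
# ring relative to TCP: closing offset dr, perpendicular da
s=least_squares(lambda p:P(*p)-[275.5,328.7,321.6],[0,0],x_scale=1e-3);print(s.x*1000,s.fun)
print('ear',proj('w5',tcp+.0355*a+Z(.0))[0])
# camera point of the jar in top image
t=cv2.imread('pics/top0.png');h=cv2.cvtColor(t,cv2.COLOR_BGR2HSV);b=((h[...,1]>110)&(h[...,0]<20)).astype(np.uint8);m=np.zeros_like(b);m[238:292,286:340]=b[238:292,286:340]
c=max(cv2.findContours(m,0,1)[0],key=cv2.contourArea);e=cv2.fitEllipse(cv2.convexHull(c));print(e,atz('top0',*e[0],.022))
```

```text
disk [0.5149 0.013  0.109 ] knob [0.5156 0.0133 0.125 ] holder [0.5155 0.0154 0.022 ] marks [0.5169 0.0138 0.077 ]
[270.9739 321.8917 322.4897]
[-0.4635 -3.172 ] [ 1.3454 -1.4831  0.    ]
ear [322.506  225.5172]
((311.3800048828125, 265.4607238769531), (40.01014709472656, 40.90043640136719), 92.62749481201172) [0.5164 0.0124 0.022 ]
```

```bash
python3 -m pendant '[[[-0.6,1.5,0],0],[[-1,3,0],0],[[-0.76,2,0],0],[[0,0.6,0],0],[[0,0,0],0],[[0,0,-1.5],0],[[0,0,-1.5],0],[[0,0,-1],0],[[0,0,-0.6],0],[[0,0,0],0],[[0,0,0],0]]'
python3 - <<'E'
from h import *
c=snap('wrist','w6');o=ctrl.get_obs();print(o['time_s'],o['ee_pos'],o['eef_rot'],o['force'])
im=cv2.imread('pics/w6.png');print(proj('w6',[.5153,.0132,.12]))
cv2.imwrite('pics/m6.png',cv2.convertScaleAbs(cv2.resize(im[215:365,222:422],(800,600),interpolation=cv2.INTER_CUBIC),alpha=2.2,beta=10))
E
```

```text
time_s: 13.42
ee_pos: [0.5153, 0.0145, 0.1177]
eef_rot: [-3.142, 0.0, 1.922]
force: [-0.3, -0.4, -0.9]
grip_width: 0.0661
grip_force: 14.9
13.4667 [0.51549136 0.01450611 0.11801861] [3.14089871e+00 2.93647821e-04 1.92176967e+00] [-0.02733909 -0.40025302 -1.10083168]
[[321.40439095 290.90002029]]
```

View pics/m6.png

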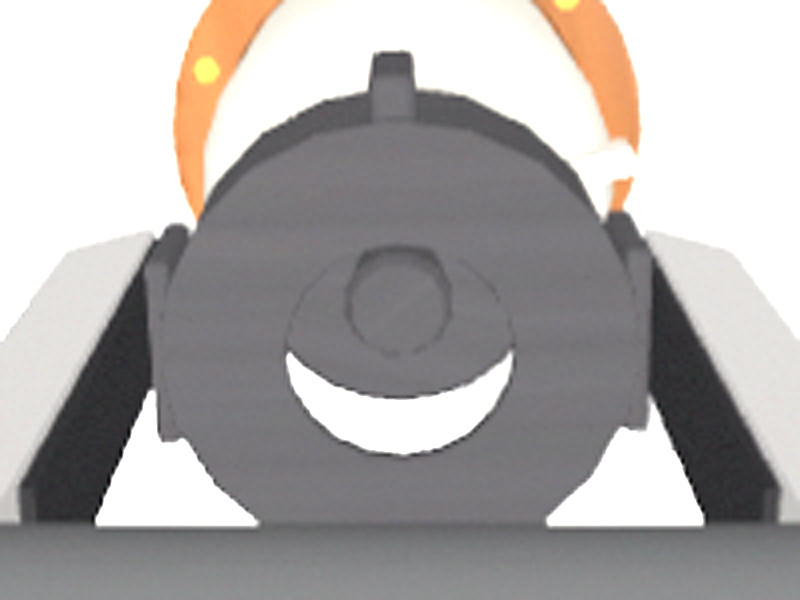

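Through the hole (crop centre about (400,350)) the knob top is visible at (398,308). I'll compute the ring-to-knob offset from this one image, so the camera bias cancels.

Run:
```python
from h import *
np.set_printoptions(precision=4,suppress=True)
y=1.922;a=np.array([np.cos(y),np.sin(y),0]);r=np.array([np.sin(y),-np.cos(y),0])
F=lambda x,y_:(222+x/4,215+y_/4)
tcp=np.array([.5153,.0147,.118])
k=atz('w6',*F(398,307),.120);ku=atz('w6',*F(400,247),.112)
h1=atz('w6',*F(400,245),.135)-.015*a;h2=atz('w6',*F(400,457),.132)+.015*a
f=atz('w6',*F(400,398),.104)+.0225*a
e=atz('w6',*F(392,52),.118)-.0365*a
for n,p in(('knob',k),('disk flange near edge',f),('hole top',h1),('hole bottom',h2),('ear',e)):
    d=p-tcp;print(n,p,'along r %.1f a %.1f mm'%(d@r*1e3,d@a*1e3))
# jar mark right, outer tip
print('mark',atz('w6',*F(632,160),.077)-tcp)
m=atz('w6',*F(632,160),.077);print(np.degrees(np.arctan2(*(m-k)[1::-1])),np.linalg.norm((m-k)[:2]))
```

```text
knob [0.5155 0.0127 0.12  ] along r -0.5 a -1.9 mm
disk flange near edge [0.5155 0.0136 0.104 ] along r -0.1 a -1.1 mm
hole top [0.5159 0.0123 0.135 ] along r -0.2 a -2.4 mm
hole bottom [0.5165 0.0109 0.132 ] along r -0.2 a -3.9 mm
ear [0.5148 0.0124 0.118 ] along r -1.3 a -2.0 mm
mark [ 0.0345  0.0209 -0.041 ]
33.701400070627315 0.04125467966973666
```

```bash
python3 -m pendant '[[[0,0.09,0],0],[[0,0,-0.6],0],[[0,0,-0.6],0],[[0,0,-0.4],0],[[0,0,-0.2],0],[[0,0,0],0],[[0,0,0],0]]'
python3 -m pendant '[[[0,0,-0.1],0],[[0,0,-0.1],0],[[0,0,-0.1],0],[[0,0,-0.1],0],[[0,0,0],0],[[0,0,0],0],[[0,0,0],0]]'
```

```text
time_s: 14.05
ee_pos: [0.5151, 0.0156, 0.0994]
eef_rot: [-3.141, -0.0, 1.922]
force: [0.0, -0.4, -0.2]
grip_width: 0.0662
grip_force: 14.9
time_s: 14.63
ee_pos: [0.5151, 0.0156, 0.0955]
eef_rot: [-3.142, 0.0, 1.922]
force: [1.3, 0.0, -0.4]
grip_width: 0.0661
grip_force: 14.9
```

```bash
python3 -m pendant '[[[0,0,-0.1],0],[[0,0,-0.1],0],[[0,0,-0.1],0],[[0,0,0],0],[[0,0,0],0],[[0,0,0],0]]'
python3 -m pendant '[[[0,0,-0.1],0],[[0,0,-0.1],0],[[0,0,-0.1],0],[[0,0,0],0],[[0,0,0],0],[[0,0,0],0]]'
```

```text
time_s: 15.13
ee_pos: [0.5151, 0.0156, 0.0925]
eef_rot: [-3.142, 0.0, 1.922]
force: [-0.2, -0.4, -1.0]
grip_width: 0.066
grip_force: 14.9
time_s: 15.63
ee_pos: [0.5151, 0.0156, 0.0896]
eef_rot: [3.141, 0.0, 1.922]
force: [-2.7, 0.1, 4.2]
grip_width: 0.0658
grip_force: 14.9
```

Contact came at the expected height, so the ring lies on the disk. Now turn it clockwise, keeping the ring's axis in place.

```bash
python3 -m pendant '[[[0.026,0,0.02],-0.06],[[0.026,0,0],-0.12],[[0.026,0,0],-0.12],[[0.026,0,0],-0.12],[[0.026,0,0],-0.12],[[0.026,0,0],-0.12],[[0,0,0],0],[[0,0,0],0]]'
python3 -c "
from h import *
o=ctrl.get_obs();print(o['force'],o['moment'])"
```

```text
time_s: 16.3
ee_pos: [0.5167, 0.0156, 0.0896]
eef_rot: [3.141, -0.0, 1.266]
force: [-0.2, -0.4, 1.0]
grip_width: 0.0663
grip_force: 14.9
[-0.15161882 -0.42810903  1.02837242] [-0.05398875  0.03307956  0.01749334]
```

```bash
python3 -m pendant '[[[0.025,-0.018,0],-0.12],[[0.025,-0.018,0],-0.12],[[0.025,-0.018,0],-0.12],[[0.025,-0.018,0],-0.12],[[0.02,-0.015,0],-0.08],[[0,0,0],0],[[0,0,0],0]]'
python3 -c "
from h import *
o=ctrl.get_obs();print(o['force'],o['moment'])"
python3 -m pendant '[[[0,0,0],-0.03],[[0,0,0],-0.03],[[0,0,0],-0.03],[[0,0,0],0],[[0,0,0],0]]'
python3 -c "
from h import *
o=ctrl.get_obs();print(o['force'],o['moment'],o['eef_rot'])"
```

```text
time_s: 16.88
ee_pos: [0.5179, 0.0147, 0.0896]
eef_rot: [3.141, -0.0, 0.707]
force: [0.7, 0.4, 1.2]
grip_width: 0.0664
grip_force: 14.9
[0.73902648 0.41459939 1.21374991] [-0.10152515  0.09448992  0.00614452]
time_s: 17.3
ee_pos: [0.5178, 0.0147, 0.0896]
eef_rot: [-3.142, 0.0, 0.616]
force: [-0.0, -0.2, 0.3]
grip_width: 0.0663
grip_force: 14.9
[-0.03683034 -0.22165145  0.30322056] [-0.06125308  0.09742892  0.01135806] [-3.14154588e+00  6.02029469e-05  6.15978564e-01]
```

```bash
for i in 1 ; do python3 -m pendant '[[[0,0,0],-0.015],[[0,0,0],-0.015],[[0,0,0],0],[[0,0,0],0]]' | grep rot; python3 -c "
from h import *
o=ctrl.get_obs();print(o['force'],o['moment'],o['eef_rot'][2])"
python3 -m pendant '[[[0,0,0],-0.015],[[0,0,0],-0.015],[[0,0,0],0],[[0,0,0],0]]' | grep rot; python3 -c "
from h import *
o=ctrl.get_obs();print(o['force'],o['moment'],o['eef_rot'][2])"; done
```

```text
eef_rot: [-3.142, 0.0, 0.582]
[0.21652794 0.65027669 0.8332639 ] [-0.05441918  0.0743317  -0.03942634] 0.5824434716858016
eef_rot: [-3.142, 0.0, 0.552]
[0.33957063 0.60490419 0.05105633] [-0.04984389  0.1298284   0.28627219] 0.5519714868798518
```

```bash
python3 -m pendant '[[[0,0,0],-0.015],[[0,0,0],-0.01],[[0,0,0],0],[[0,0,0],0]]' | grep -E "rot|width"; python3 -c "
from h import *
o=ctrl.get_obs();print(o['force'],o['moment'],o['eef_rot'][2])"
```

```text
eef_rot: [-3.14, 0.001, 0.526]
grip_width: 0.0661
[-3.73853083  4.43107553  3.9265021 ] [ 0.8289832   0.89732995 -0.05682356] 0.5257803242762795
```

The moment rose and then the force rose near 32°, which is the end stop. Release, rise and check.

```bash
python3 -m pendant '[[[0,0,0],0],[[0,0,0],0],[[0,0,0],0],[[0,0,0],0],[[0,0,0],0],[[0,0,0],0]]' 1
python3 -m pendant '[[[0,0,0.5],0],[[0,0,2],0],[[0,0,3],0],[[0,0,3],0],[[-2,-1.2,0],0],[[-3,-1.8,0],0],[[-1.3,-0.8,0],0],[[0,0,0],0],[[0,0,0],0],[[0,0,0],0]]'
python3 - <<'E'
from h import *
snap('wrist','w7');p=proj('w7',[.5155,.013,.1])[0].astype(int);print(p,ctrl.get_obs()['eef_rot'])
snap('scene','s7');s=cv2.imread('pics/s7.png')[195:315,224:344]
im=cv2.imread('pics/w7.png');w=60
y0,x0=max(p[1]-w,0),max(p[0]-w,0);print(x0,y0)
A=cv2.resize(im[y0:y0+120,x0:x0+120],(480,480),interpolation=cv2.INTER_CUBIC);B=cv2.resize(s,(320,320),interpolation=cv2.INTER_CUBIC);B=cv2.copyMakeBorder(B,0,160,0,0,0)
cv2.imwrite('pics/m7.png',cv2.convertScaleAbs(np.hstack([A,B]),alpha=1.6,beta=10))
E
```

```text
time_s: 18.8
ee_pos: [0.5179, 0.0147, 0.0896]
eef_rot: [3.142, -0.0, 0.527]
force: [-1.2, 0.8, -0.1]
grip_width: 0.0942
grip_force: 0.0
time_s: 19.63
ee_pos: [0.4555, -0.0231, 0.1751]
eef_rot: [3.141, -0.001, 0.527]
force: [-0.2, 0.3, -0.3]
grip_width: 0.094
grip_force: 0.0
[320 160] [ 3.14142076e+00 -3.30065527e-04  5.27094936e-01]
260 100
```

View pics/m7.png

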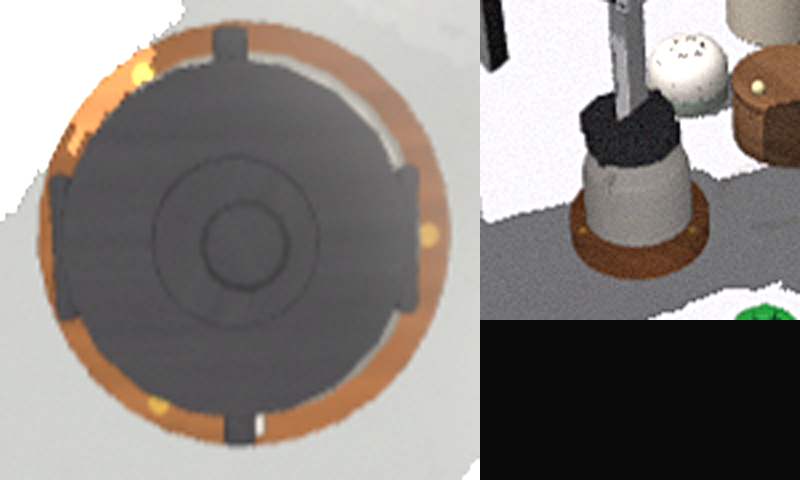

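The ring lies level with its ears over the marks: ears at crop (230,42) and (240,430), the lower mark just showing at (260,425). The knob shows through the hole and the gripper is clear. I'll hand in.

```bash
python3 -c "
from station import ctrl
print(ctrl.hand_in())"
```

```text
the job is handed in; nothing more can be done
None
```

The jar is closed and handed in at about 20 s: the disk is seated knob up, and the ring is turned clockwise to its stop with its ears over the marks to within about 3° and its centre about 1.7 mm off the jar's axis; the gripper is clear.

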